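# Reset the label printer under its push-latch cover

## Task

Reset the label printer: press the pad of its white cover all the way in and let go so that the cover pops fully open, push the red button underneath all the way in, then swing the cover down, press it all the way in and let go so that it stays latched shut. Only press and push: do not lift, tip or shove the printer, and leave the things standing round it where they are.

Things in the scene. Friction and masses are not known exactly. Their poses are not given: they have to be found in the camera images.
- printer: loose grey label printer, 1.4 to 2.2 kg, rubber feet, 150 (x) x 140 (y) x 62 (z) mm; origin at the centre of its underside; x axis from front wall to back (hinge) wall, z up; front faces the robot within 0.35 rad. Its top inside a 10 mm rim is a white cover, shut flush with the rim. Inside: floor 30 mm up, latch socket 46 mm high at x -65..-25, y 18..60, roll 49 mm high at x 35
- cover (a joint): cover angle, rad: 0 latched, 1.2 fully open (steep; free edge 115 mm above the rim), -0.086 pressed in to the lower stop. Push-push latch: press to the lower stop and let go: it springs fully open in about 1 s and stays. Push it down (2 N), press to the same stop, let go: it rests latched at 0 to 0.015. Another press reopens it; a press that stops well short changes nothing. Never needs over 10 N
- cover_pad (a point): centre of the dark 26 x 50 mm press pad on the outer face of the white cover (120 x 116 x 6 mm), 103 mm from the hinge axis; from latched, 9 mm down here with 3 to 4 N reaches the lower stop; moves with the cover; z axis: outward normal (up when shut), x axis towards the hinge
- cover_hinge (a point): middle of the cover's hinge axis, which runs along the printer's y at its x = +60 mm, 58 mm above its underside (the cover's outer face lies 4 mm outside the axis); the frame turns with the cover
- reset_button (a joint): travel of the red button, m: 0 out, 0.006 fully pressed; springs back when let go; 1 N to start, 4 N at full travel
- reset_button_top (a point): centre of the top of the round red button, 24 mm across, pressed straight down; 46 mm above the printer's underside at the printer's x = -35, y = -18 mm; reachable only with the cover open, whose free edge then stands about 50 mm behind it (towards printer +x)
- label_roll: roll of labels lying flat, 78 x 81 x 26 mm, origin at the underside; a bystander beside the printer
- date_stamp: date stamp with a brown wooden handle, 24 x 42 x 64 mm, origin at the underside; a bystander
- cookie: round cookie, 83 x 86 x 20 mm, origin at the underside; a bystander
Mind the look-alikes: they are no part of the job. Of the things that look like the printer, the larger one is meant.

How it is judged (in metres and radians):
On the way, in this order (a step that is already met when the one before it is completed fails the run):
1. the shut cover is pressed in past its latch point (value of joint cover below -0.05 rad and contact force between the fingers and printer above 0.5 N).
2. the cover has popped fully open (value of joint cover above 1.1 rad), for 0.1 s.
3. the red button is pushed in with the cover open (value of joint reset_button above 0.0045 m and value of joint cover above 0.6 rad), for 0.1 s.
4. the cover is swung down and pressed in past its latch point (all of step 1).
At the end, for the whole second after the job is handed in: the cover is latched shut (within 0.04 rad of 0) and at rest, the red button is out again (less than 1.5 mm in), the printer stands flat within 30 mm of where it stood, and the label roll, stamp and cookie are within 25 mm of where they stood (value of joint cover between -0.04 and 0.04 rad and not (velocity of joint cover above 0.1 rad/s) and not (velocity of joint cover below -0.1 rad/s) and value of joint reset_button below 0.0015 m and distance of printer from where it was at the start of the episode below 0.03 m and angle between printer's own z axis and vertical below 0.05 rad and distance of each of label_roll, date_stamp, cookie from where it was at the start of the episode below 0.025 m); the robot touches nothing.
It fails at once if the printer is shoved more than 30 mm, lifted or tipped (distance of printer from where it was at the start of the episode above 0.03 m or height (world z) of printer above 0.012 m or angle between printer's own z axis and vertical above 0.12 rad).
It fails at once if a bystander is moved more than 25 mm or lifted or knocked over (distance of any of label_roll, date_stamp, cookie from where it was at the start of the episode above 0.025 m or angle between date_stamp's own z axis and vertical above 0.6 rad).
It also fails if it takes over 51 s, if anything falls off the work surface, if the arm or the gripper's body presses on something with over 40 N, if the wrist force passes 120 N, or if a joint passes its speed limit or range.

## Robot

A 7-joint arm with a two-finger parallel gripper is mounted at the origin on a cart in front of the work surface, level with it; the furniture and walls round the work are solid. World frame = base frame: x ahead of the robot, y to its left, z up, the work surface at z = 0. Lengths are in mm, angles in rad, forces in N, time in s.
With the tool pointing down it reaches from about 350 to 900 mm from the base axis. Payload 8.1 kg.
Tool frame: the origin (TCP) lies at the very end of the fingers, on their centre line; the grasp point (between the pads) lies 19 mm behind it; z points along the fingers, y is the line along which they close (so a half turn about z gives the same grasp; the last joint's range is limited). The gripper opens to 92 mm and grips with 3 to 60 N. Pads are 19 mm wide; open, the fingers measure 130 mm over their backs; the gripper's body (75 mm by 190 mm) begins 47 mm behind the grasp point.
Start: joints at [1.014, 0.434, 0.025, 1.573, -0.012, 1.134, -0.075], TCP at [273.97, -561.768, 197.242] pointing down, gripper open.
Joint ranges: [-2.62, 2.62], [-0.44, 2.09], [-1.27, 1.32], [0.08, 2.57], [-1.32, 4.46], [0.12, 2], [-2.74, 2.74]. Speed limits (rad/s): [2.22, 2.22, 3.01, 3.01, 3.14, 3.14, 3.14].

## Interface

Orientations are given as a unit quaternion [w, x, y, z].
In Python, from bench import manip gives the robot as it stands.
- The arm moves only by the tool drive_tool, never from a script. Its argument "targets" is a list of rows, each a list of 7 numbers: the shift along the world's x, y, z in cm, then the turn, a rotation vector about the world's x, y, z in rad, then the finger opening in cm, from 0 to 9.18. In form: [[tx, ty, tz, ax, ay, az, gripper], ...]. A call has 1 to 8 rows; each row shifts and turns the commanded pose from where the row before left it; what a row does not reach is not made up. A row lasts 1/10 s, in which the tool goes at most 50 mm and 8.59 degrees, less where a joint would pass 70% of its speed; a pose out of reach is approached as far as the arm can. A call with a gripper value outside its range is refused whole. The fingers move at their own pace and stop on an object; "grip_force" is the grip in N (left out, the last holds). Time passes only in rows, so rows that do not move let the fingers close. It gives the time, the measured TCP pose, the force, the opening and the grip force at its end, in the units of the state.
- manip.observe(): the state, without advancing time (a new reading comes with each control period).
- manip.grab_frame(name): name is "scene" or "top" or "wrist"; returns the picture (400x640x3 uint8, red, green, blue); there is no depth.
- manip.calibration(name): a dict with "intrinsics" (3x3 intrinsics, pixels), "cam_to_world" (4x4, takes a point from camera to world coordinates); the wrist camera has in their place "mount" (4x4, takes a point from camera to tool coordinates, whose origin is the TCP and whose axes are the flange's). Camera axes: x right, y up, looking along -z (the intrinsics and any distortion apply to the point x, -y, -z); pixel columns grow to the right and rows downward; lengths in mm; the calibration is good to about 2 mm. A picture is of the moment at which its call begins: read the wrist's pose just before it. calibration takes no time and is no camera call.
- manip.hand_in(): hands the job in; it is judged then, once.
The state is a dict: "time": time; "q": joint angles; "joint_vel": joint speeds; "tau": joint torques, N m; "ee_pos": TCP position; "tcp_rot": TCP orientation; "wrist_force": force on the tool from outside, world axes, zero at the start; "torque": the same for the moment, N m; "gripper_width": finger opening in mm; "finger_force": force on a finger pad.
Only numpy, scipy, OpenCV 4.12 (cv2) and the standard library are available. Lean on these libraries where they do the work, as an engineer would, in place of code of your own. Each camera call takes 0.05 s, during which the arm holds its last target. There are 200 camera calls.

## Working session

There is one attempt and no reset: what is moved stays moved. The work goes in short steps, Python scripts to look and compute and a tool call to move; the robot and the scene stay as the last step left them, time stands still between calls to the robot, and variables do not carry over. Pictures are saved under pics/ and viewed, at most 10 in all, crops included, and the job is handed in when it is done.

Besides the shell and the picture viewer there is one more tool, called as name([rows], argument=value, ...), one row to a line, values as JSON. drive_tool: Moves the arm, as the interface text tells. Its arguments: {"type":"object","properties":{"targets":{"type":"array","items":{"type":"array","items":{"type":"number"}}},"grip_force":{"type":"number"}},"required":["targets"]}

```bash
mkdir -p pics; python3 - <<'E'
from bench import manip
import cv2
s=manip.observe();print(s)
for n in("top","scene"):
    cv2.imwrite(f"pics/{n}0.png",manip.grab_frame(n)[:,:,::-1]);print(n,manip.calibration(n))
print(manip.calibration("wrist"))
E
```

```text
{'time': 0.0, 'q': array([ 1.01440441,  0.43521842,  0.02493944,  1.57408544, -0.01158747,
        1.13399711, -0.07508474]), 'joint_vel': array([ 1.05402220e-05,  7.84844699e-04, -1.39325203e-03, -3.74482242e-04,
       -1.19720420e-04,  1.35806589e-04, -2.43336553e-04]), 'tau': array([-1.76034897e-03, -6.67863107e+01,  9.83739384e-01, -3.14456570e+01,
       -6.06943807e-02,  4.30086418e-02,  1.58073799e-04]), 'ee_pos': array([ 273.70216595, -561.26781592,  196.45196361]), 'tcp_rot': array([-7.43117711e-04,  9.74371160e-01,  2.24944952e-01, -2.42987253e-04]), 'wrist_force': array([ 0.6041957 ,  0.03523882, -0.42301598]), 'torque': array([ 0.00700706,  0.02144872, -0.01269972]), 'finger_force': 0.0, 'gripper_width': 91.99493907709156}
top {'intrinsics': array([[426.31705692,   0.        , 324.18474705],
       [  0.        , 426.31705692, 202.59832224],
       [  0.        ,   0.        ,   1.        ]]), 'cam_to_world': array([[ 1.08794893e-02,  9.82177247e-01, -1.87641926e-01,
         4.12414547e+02],
       [-9.99898404e-01,  1.24140896e-02,  7.00511034e-03,
        -1.14780718e
[... 532 characters left out ...]
5e+02],
       [ 1.48092960e-02,  6.47583726e-01,  7.61850380e-01,
         7.78433586e+02],
       [ 0.00000000e+00,  0.00000000e+00,  0.00000000e+00,
         1.00000000e+00]])}
{'intrinsics': array([[278.17902929,   0.        , 320.28940643],
       [  0.        , 278.17902929, 195.33625049],
       [  0.        ,   0.        ,   1.        ]]), 'mount': array([[ 1.24187165e-03,  9.66426421e-01,  2.56940520e-01,
         6.87377807e+01],
       [ 9.99999225e-01, -1.17627863e-03, -4.08981554e-04,
        -1.22603783e+00],
       [-9.30169358e-05,  2.56940829e-01, -9.66427132e-01,
        -1.87959610e+02],
       [ 0.00000000e+00,  0.00000000e+00,  0.00000000e+00,
         1.00000000e+00]])}
```

View pics/top0.png

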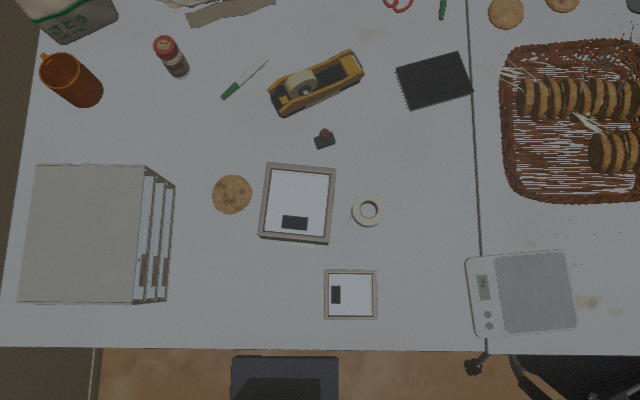

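View pics/scene0.png

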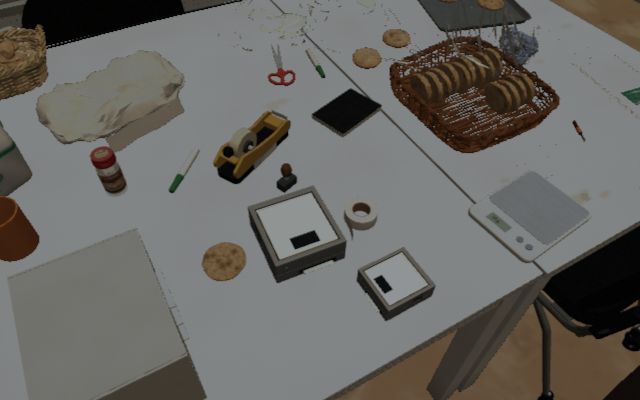

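Two printer look-alikes appear in the top view: the larger at (297,204) and a smaller one at (350,294). The larger one is meant. It has the roll (367,211), cookie (232,194) and stamp (325,139) around it. I'll confirm this in an enlarged crop.

```bash
python3 - <<'E'
import cv2
im=cv2.imread("pics/top0.png")[120:330,200:400]
im=cv2.convertScaleAbs(im,alpha=1.4)
cv2.imwrite("pics/crop0.png",cv2.resize(im[:140],None,fx=4,fy=4,interpolation=cv2.INTER_CUBIC))
E
```

```text
(no output)
```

View pics/crop0.png

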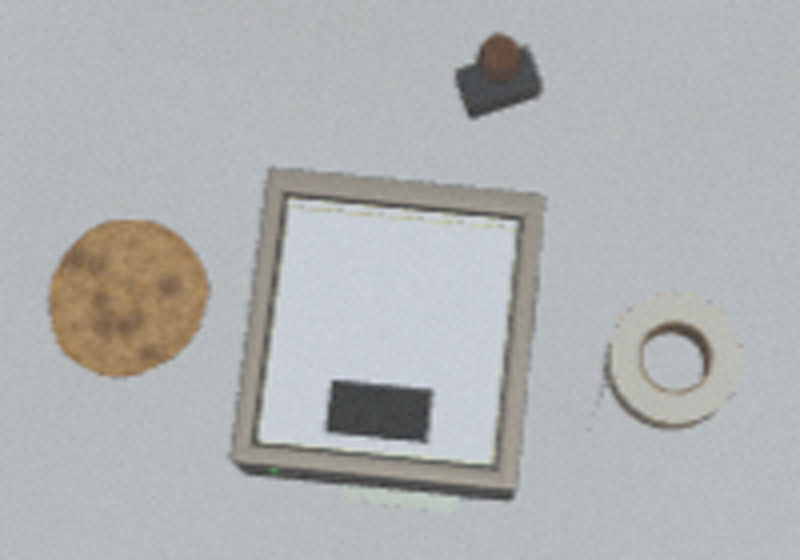

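The larger printer's rim top has its corners in the crop at back-left (272,168), back-right (545,195), front-right (516,488) and front-left (237,458). Its pad is centred at (380,411), and the pad is at the front, facing the robot.

```bash
cat > h.py <<'E'
import numpy as np
from bench import manip
def ray(n,u,v,z):
    c=manip.calibration(n);K=c["intrinsics"];T=c["cam_to_world"]
    d=T[:3,:3]@np.array([(u-K[0,2])/K[0,0],-(v-K[1,2])/K[1,1],-1]);o=T[:3,3]
    return o+d*(z-o[2])/d[2]
E
python3 - <<'E'
from h import *
np.set_printoptions(precision=1,suppress=True)
P=[ray("top",200+u/4,120+v/4,62) for u,v in[(272,168),(545,195),(516,488),(237,458),(380,411)]]
bl,br,fr,fl,pad=P
for p in P:print(p)
print("sizes",np.linalg.norm(bl-br),np.linalg.norm(fl-fr),np.linalg.norm(bl-fl),np.linalg.norm(br-fr))
c=(bl+br+fr+fl)/4; x=(bl+br-fl-fr);yaw=np.arctan2(x[1],x[0]); y=bl+fl-br-fr
print("c",c,"yaw %.3f"%yaw,"%.3f"%np.arctan2(-y[0],y[1]))
R=np.array([[np.cos(yaw),-np.sin(yaw)],[np.sin(yaw),np.cos(yaw)]])
for n,l in(("pad",(-43,0)),("button",(-35,-18)),("hinge",(60,0))):print(n,c[:2]+R@l)
print("pad local",R.T@(pad-c)[:2])
for n,uv,z in(("roll",(677,355),26),("cookie",(130,298),20),("stamp",(500,55),64)):
  print(n,ray("top",200+uv[0]/4,120+uv[1]/4,z))
E
```

```text
[651.8  -7.   62. ]
[ 639.6 -144.1   62. ]
[ 492.6 -130.9   62. ]
[505.6   4.8  62. ]
[529.4 -64.1  62. ]
sizes 137.6220892607716 136.240771736444 146.67062594069904 147.60346276193957
c [572.4 -69.3  62. ] yaw -0.085 -0.092
pad [529.5 -65.6]
button [536.  -84.3]
hinge [632.2 -74.4]
pad local [-43.2   1.5]
roll [ 565.4 -213.7   26. ]
cookie [593.   69.6  20. ]
stamp [ 712.2 -120.8   64. ]
```

Sizes, height and reach all fit. I'll approach with closed fingers, turning the tool to match the printer's yaw of -0.088.

drive_tool([
  [2,4,0,0,0,-0.0675,0],
  [2,4,0,0,0,-0.0675,0],
  [2,4,0,0,0,-0.0675,0],
  [2,4,0,0,0,-0.0675,0],
  [2,4,0,0,0,-0.0675,0],
  [2,4,0,0,0,-0.0675,0],
  [2,4,0,0,0,-0.0675,0],
  [2,4,0,0,0,-0.0675,0],
], grip_force=10)

```text
time: 0.9
ee_pos: [434.3, -240.0, 197.1]
tcp_rot: [-0.0, 0.999, -0.045, -0.0]
wrist_force: [1.4, -0.9, -0.1]
gripper_width: 32.1
finger_force: 0.0
```

drive_tool([
  [2,3.48,-1,-0.0065,-0.075,0,0],
  [2,3.48,-1,-0.0065,-0.075,0,0],
  [2,3.48,-1,-0.0065,-0.075,0,0],
  [2,3.48,-1,-0.0065,-0.075,0,0],
  [2,3.48,-1,0,0,0,0],
  [0,0,0,0,0,0,0],
])

```text
time: 1.5
ee_pos: [534.9, -61.9, 146.3]
tcp_rot: [0.005, 0.988, -0.039, 0.15]
wrist_force: [0.4, -0.7, -0.5]
gripper_width: 0.4
finger_force: 0.0
```

```bash
python3 - <<'E'
from h import *
import cv2
print(manip.observe()["ee_pos"],manip.observe()["tcp_rot"])
cv2.imwrite("pics/w1.png",manip.grab_frame("wrist")[:,:,::-1])
E
```

```text
[534.93924626 -61.93083452 146.28244734] [ 0.00515522  0.98795817 -0.0389336   0.14965376]
```

View pics/w1.png

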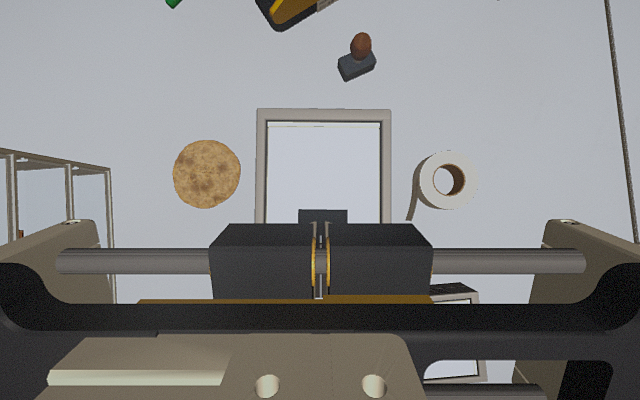

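The wrist view shows the fingers centred over the dark pad (323,215), between cookie and roll, with the stamp behind. I'll descend to just above the pad.

drive_tool([
  [0,-0.2,-3,0,0,0,0],
  [0,-0.2,-3,0,0,0,0],
  [0,0,-1.2,0,0,0,0],
  [0,0,-0.4,0,0,0,0],
  [0,0,0,0,0,0,0],
])

```text
time: 2.05
ee_pos: [533.6, -72.7, 71.0]
tcp_rot: [0.007, 0.988, -0.043, 0.149]
wrist_force: [-0.5, -0.9, -0.6]
gripper_width: 0.0
finger_force: 0.0
```

drive_tool([
  [0,0,-0.4,0,0,0,0],
  [0,0,-0.4,0,0,0,0],
  [0,0,-0.3,0,0,0,0],
  [0,0,0,0,0,0,0],
])

```text
time: 2.45
ee_pos: [533.8, -71.8, 60.1]
tcp_rot: [0.007, 0.988, -0.043, 0.15]
wrist_force: [-0.6, 0.5, 1.1]
gripper_width: 0.7
finger_force: 0.0
```

drive_tool([
  [0,0,-0.3,0,0,0,0],
  [0,0,-0.3,0,0,0,0],
  [0,0,0,0,0,0,0],
  [0,0,0,0,0,0,0],
])

```text
time: 2.85
ee_pos: [533.9, -71.7, 54.1]
tcp_rot: [0.007, 0.988, -0.043, 0.15]
wrist_force: [-0.0, 0.7, 0.2]
gripper_width: 0.7
finger_force: 0.0
```

drive_tool([
  [0,0,-0.2,0,0,0,0],
  [0,0,0,0,0,0,0],
])

```text
time: 3.05
ee_pos: [533.9, -71.8, 52.1]
tcp_rot: [0.007, 0.988, -0.043, 0.15]
wrist_force: [0.0, -0.6, -0.3]
gripper_width: 0.6
finger_force: 0.0
```

drive_tool([
  [0,0,-0.2,0,0,0,0],
  [0,0,0,0,0,0,0],
])

```text
time: 3.25
ee_pos: [533.8, -71.7, 50.0]
tcp_rot: [0.007, 0.988, -0.043, 0.15]
wrist_force: [0.2, 0.2, 0.5]
gripper_width: 0.1
finger_force: 0.0
```

There's no force where contact is expected, so I'll take a look.

```bash
python3 - <<'E'
from h import *
import cv2
print(manip.observe()["wrist_force"])
a=manip.grab_frame("scene")[160:300,220:380,::-1];b=manip.grab_frame("top")[140:280,220:380,::-1]
print(manip.observe()["ee_pos"])
cv2.imwrite("pics/s2.png",cv2.convertScaleAbs(cv2.resize(np.hstack([a,b]),None,fx=2.5,fy=2.5,interpolation=cv2.INTER_CUBIC),alpha=1.4))
E
```

```text
[0.21437154 0.22646361 0.54004276]
[533.93610516 -71.78263211  50.17567861]
```

View pics/s2.png

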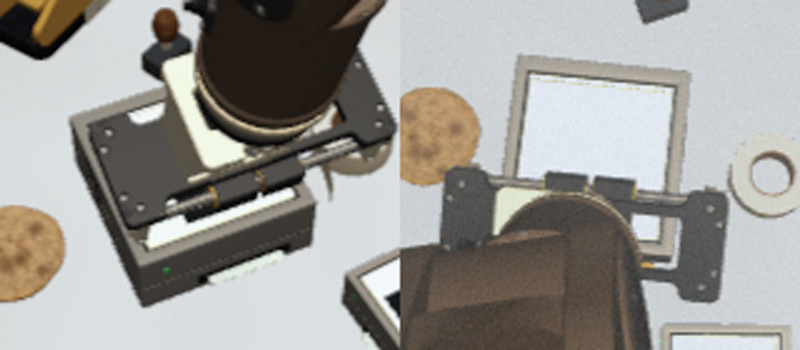

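```bash
python3 - <<'E'
from h import *
import cv2
f=manip.grab_frame("wrist")[100:340,170:490,::-1]
cv2.imwrite("pics/w3.png",cv2.convertScaleAbs(cv2.resize(f,None,fx=2.5,fy=2.5,interpolation=cv2.INTER_CUBIC),alpha=1.6,beta=20))
s=manip.observe();from scipy.spatial.transform import Rotation as Ro
w,x,y,z=s["tcp_rot"];R=Ro.from_quat([x,y,z,w]).as_matrix();print(R.round(2))
c=manip.calibration("wrist");M=c["mount"];K=c["intrinsics"]
W=np.eye(4);W[:3,:3]=R;W[:3,3]=s["ee_pos"];Wi=np.linalg.inv(W@M)
C=np.array([572.4,-69.3]);a=-.088;r=np.array([[np.cos(a),-np.sin(a)],[np.sin(a),np.cos(a)]])
for l in[(75,70),(75,-70),(-75,70),(-75,-70),(-43,0),(-30,25),(-30,-25)]:
  p=Wi@[*(C+r@l),62,1];print(l,K[0,0]*p[0]/-p[2]+K[0,2],K[1,1]*-p[1]/-p[2]+K[1,2])
p=np.linalg.inv(M)@[0,0,0,1];print("tcp",K[0,0]*p[0]/-p[2]+K[0,2],K[1,1]*-p[1]/-p[2]+K[1,2])
E
```

```text
[[ 0.95 -0.09  0.3 ]
 [-0.08 -1.   -0.03]
 [ 0.3   0.   -0.96]]
(75, 70) 212.39875230327328 56.384756975327036
(75, -70) 414.9469143133857 56.984431041809415
(-75, 70) 208.15838844070947 275.80601024333635
(-75, -70) 417.4322888486925 276.418020236319
(-43, 0) 312.9891745336563 228.08665342311178
(-30, 25) 276.06445154214396 208.6601643869275
(-30, -25) 350.067930697567 208.87740575775413
tcp 321.59369941194603 219.99866949708684
```

View pics/w3.png

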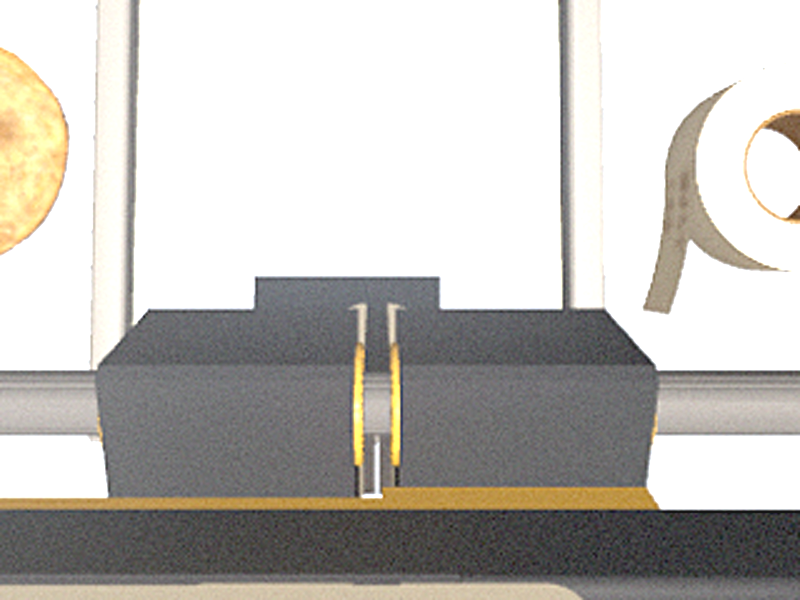

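The rim edges fall at columns 208 and 411 as predicted, and dark gaps have opened beside the cover near the front. The pad's rear edge is at row 211. I'm over the pad, so I'll keep going in small steps.

drive_tool([
  [0,0,-0.2,0,0,0,0],
  [0,0,0,0,0,0,0],
])

```text
time: 3.6
ee_pos: [533.8, -71.7, 48.0]
tcp_rot: [0.007, 0.988, -0.043, 0.15]
wrist_force: [-0.5, 0.4, -0.3]
gripper_width: 0.5
finger_force: 0.0
```

drive_tool([
  [0,0,-0.2,0,0,0,0],
  [0,0,0,0,0,0,0],
])

```text
time: 3.8
ee_pos: [533.8, -71.8, 46.0]
tcp_rot: [0.007, 0.988, -0.043, 0.15]
wrist_force: [0.5, -0.3, 0.1]
gripper_width: 0.4
finger_force: 0.0
```

drive_tool([
  [0,0,-0.2,0,0,0,0],
  [0,0,0,0,0,0,0],
])

```text
time: 4.0
ee_pos: [533.8, -71.8, 44.0]
tcp_rot: [0.007, 0.988, -0.043, 0.15]
wrist_force: [0.9, 0.3, -0.4]
gripper_width: 0.5
finger_force: 0.0
```

```bash
python3 - <<'E'
from h import *
import cv2
s=manip.observe()
print(s["wrist_force"],s["torque"],s["tau"].round(1),s["ee_pos"],s["q"])
# triangulate printer rim corners: scene frame crop, clean
im=cv2.imread("pics/scene0.png")[175:290,235:360]
cv2.imwrite("pics/s4.png",cv2.convertScaleAbs(cv2.resize(im,None,fx=5,fy=5,interpolation=cv2.INTER_CUBIC),alpha=1.4))
E
```

```text
[ 0.87123992  0.34024519 -0.4335376 ] [ 0.06097739  0.37253147 -0.02183669] [ -0.  -49.8  -0.1 -19.9   0.1  -2.   -0. ] [533.82389327 -71.75381661  43.98392971] [ 0.07711053  0.36522674 -0.07144626  2.23663044  0.19478817  0.24485213
 -1.82487258]
```

View pics/s4.png

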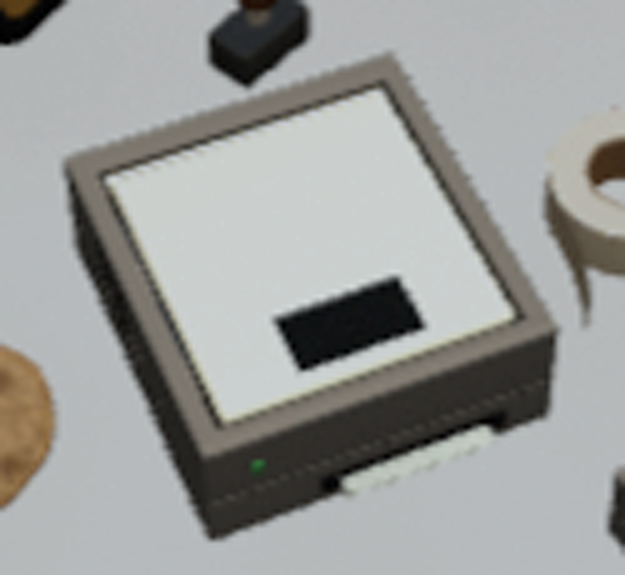

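Crop rim corners (5x, offset 235,175): front-left (207,452) with its bottom at (213,537), front-right (553,330), back-right (392,62), back-left (70,162). I'll triangulate these against the top view to check the rim height.

```bash
python3 - <<'E'
from h import *
np.set_printoptions(precision=1,suppress=True)
S=[(70,162),(392,62),(553,330),(207,452)];T=[(272,168),(545,195),(516,488),(237,458)]
for s,t in zip(S,T):
    us=(235+s[0]/5,175+s[1]/5);ut=(200+t[0]/4,120+t[1]/4)
    A=[];b=[]
    for n,u in(("scene",us),("top",ut)):
        o=manip.calibration(n)["cam_to_world"][:3,3];d=ray(n,*u,0)-o;d/=np.linalg.norm(d)
        M=np.eye(3)-np.outer(d,d);A.append(M);b.append(M@o)
    p=np.linalg.lstsq(np.vstack(A),np.hstack(b),rcond=None)[0];print(p,np.hstack(A@p-b) if 0 else [np.linalg.norm(a@p-q).round(1) for a,q in zip(A,b)])
print("FL bottom z0",ray("scene",235+213/5,175+537/5,0), "FL top z62",ray("scene",235+207/5,175+452/5,62))
E
```

```text
[653.9  -6.   55. ] [np.float64(0.1), np.float64(0.1)]
[ 643.4 -144.    50.1] [np.float64(0.7), np.float64(0.7)]
[ 494.3 -129.7   55.7] [np.float64(1.7), np.float64(1.7)]
[506.7   6.2  57.9] [np.float64(1.1), np.float64(1.1)]
FL bottom z0 [508.    7.3   0. ] FL top z62 [505.   8.  62.]
```

drive_tool([
  [0,0,-0.1,0,0,0,0],
  [0,0,0,0,0,0,0],
])

```text
time: 4.2
ee_pos: [533.9, -71.8, 43.1]
tcp_rot: [0.007, 0.988, -0.043, 0.15]
wrist_force: [0.6, 0.6, 1.2]
gripper_width: 0.1
finger_force: 0.0
```

The rim measures about 55 to 58 mm high in the robot's frame, so contact comes lower than planned. Continuing.

drive_tool([
  [0,0,-0.2,0,0,0,0],
  [0,0,0,0,0,0,0],
])

```text
time: 4.4
ee_pos: [533.8, -71.8, 41.0]
tcp_rot: [0.007, 0.988, -0.043, 0.15]
wrist_force: [0.7, -0.5, -0.2]
gripper_width: 0.4
finger_force: 0.0
```

drive_tool([
  [0,0,-0.2,0,0,0,0],
  [0,0,0,0,0,0,0],
])

```text
time: 4.6
ee_pos: [533.8, -71.8, 39.0]
tcp_rot: [0.007, 0.988, -0.043, 0.15]
wrist_force: [0.1, -0.3, 0.4]
gripper_width: 0.2
finger_force: 0.0
```

```bash
python3 - <<'E'
from h import *
import cv2
f=manip.grab_frame("wrist")[60:280,190:430,::-1];g=manip.grab_frame("scene")[170:300,230:360,::-1]
f=cv2.resize(f,None,fx=1.8,fy=2.5*1.0,interpolation=cv2.INTER_CUBIC) if 0 else cv2.resize(f,(436,400),interpolation=cv2.INTER_CUBIC)
g=cv2.convertScaleAbs(cv2.resize(g,(360,360),interpolation=cv2.INTER_CUBIC),alpha=1.3)
o=np.zeros((400,796,3),np.uint8);o[:,:436]=f;o[:360,436:]=g
cv2.imwrite("pics/c5.png",o)
E
```

```text
(no output)
```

View pics/c5.png

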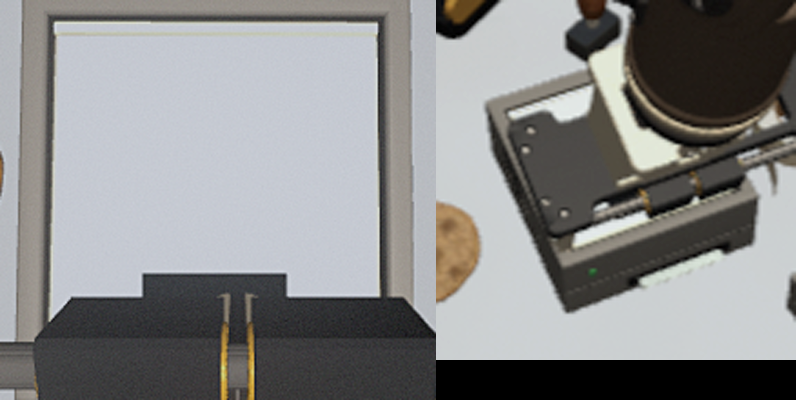

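The pad still looks flush: it spans 79 px, which matches z about 62. I'll check the fingertip zone and the gripper body height numerically.

```bash
python3 - <<'E'
from h import *
import cv2
f=manip.grab_frame("wrist").astype(int)
g=f.sum(2)//3
print(manip.observe()["gripper_width"])
for r in range(204,262,3):print(r,g[r,300:344:1].tolist())
for z in(60,80,100,120):print(z,ray("scene",271,253,z),ray("scene",230+(515-436)/2.77,170+125/2.77,z))
E
```

```text
0.3579813788541368
204 [201, 202, 203, 205, 202, 201, 202, 203, 201, 200, 203, 203, 202, 200, 201, 202, 201, 201, 200, 203, 202, 202, 201, 202, 203, 201, 202, 202, 201, 201, 202, 202, 203, 201, 205, 202, 200, 203, 203, 203, 200, 202, 202, 203]
207 [202, 203, 202, 201, 202, 201, 199, 203, 201, 202, 201, 202, 202, 202, 202, 203, 202, 203, 200, 203, 202, 203, 201, 202, 202, 201, 202, 203, 201, 202, 201, 202, 201, 204, 203, 201, 201, 202, 203, 202, 203, 202, 200, 201]
210 [175, 174, 173, 174, 172, 175, 174, 172, 174, 172, 173, 175, 173, 174, 173, 171, 171, 175, 172, 174, 172, 173, 175, 175, 173, 176, 172, 175, 172, 173, 173, 175, 176, 171, 173, 171, 171, 174, 176, 170, 174, 173, 174, 174]
213 [58, 65, 64, 66, 57, 67, 68, 63, 61, 63, 60, 65, 59, 66, 67, 67, 64, 62, 65, 60, 66, 62, 62, 62, 62, 65, 66, 63, 63, 65, 65, 61, 72, 65, 67, 58, 65, 61, 63, 65, 67, 61, 64, 62]
216 [64, 64, 65, 63, 66, 64, 69, 64, 64, 63, 62, 65, 63, 65, 65, 62, 63, 61, 58, 60, 62, 61, 60, 68, 64, 67, 62, 69, 60, 62, 59, 59, 60, 64, 66, 65, 61, 63, 59, 58, 57, 61, 59, 53]
219 [66, 62, 62, 62, 64, 59, 64, 63, 64, 64,
[... 2393 characters left out ...]
 68, 59, 58, 49, 85, 155, 139, 110, 81, 101, 102, 96, 104, 99, 98, 103, 102, 101, 100, 97, 122, 144, 138, 35, 55, 65, 62, 61, 60, 62, 60, 58, 65, 55, 60, 60, 65]
261 [59, 65, 59, 60, 60, 62, 60, 59, 63, 60, 47, 94, 176, 161, 113, 84, 112, 112, 112, 108, 114, 111, 113, 113, 106, 109, 99, 127, 149, 157, 37, 62, 59, 59, 63, 56, 55, 61, 62, 62, 52, 66, 59, 60]
60 [534.34190197   4.40020985  60.        ] [623.85408103 -12.65474062  60.        ]
80 [521.52562789   9.40168218  80.        ] [608.54593628  -7.17848675  80.        ]
100 [508.70935382  14.40315451 100.        ] [593.23779154  -1.70223287 100.        ]
120 [495.89307974  19.40462683 120.        ] [577.92964679   3.774021   120.        ]
```

```bash
cat >> h.py <<'E'
import cv2
from scipy.spatial.transform import Rotation as Ro
def proj(pts,s):
    w,x,y,z=s["tcp_rot"];W=np.eye(4);W[:3,:3]=Ro.from_quat([x,y,z,w]).as_matrix();W[:3,3]=s["ee_pos"]
    c=manip.calibration("wrist");K=c["intrinsics"];I=np.linalg.inv(W@c["mount"]);o=[]
    for l in pts:
        C=np.array([572.4,-69.3]);a=-.088;r=np.array([[np.cos(a),-np.sin(a)],[np.sin(a),np.cos(a)]])
        p=I@[*(C+r@l[:2]),l[2],1];o.append((K[0,0]*p[0]/-p[2]+K[0,2],K[1,1]*p[1]/p[2]+K[1,2]))
    return np.round(o,1)
def cov(r,y,a): return (60-r*np.cos(a)+4*np.sin(a),y,58+r*np.sin(a)+4*np.cos(a))
E
python3 - <<'E'
from h import *
s=manip.observe();f=manip.grab_frame("wrist").mean(2);w=cv2.imread("pics/w1.png").astype(float).mean(2)
def edges(p,th,o=0):
    i=np.nonzero((p[:-1]-th)*(p[1:]-th)<0)[0];return (i+(p[i]-th)/(p[i]-p[i+1])+o).round(1)
print("w1 pad row214",edges(w[214,270:380],130,270),"col",edges(w[195:222,310],130,195))
print("now row216",edges(f[216,260:380],130,260),"col",edges(f[190:222,300],130,190))
s1=dict(ee_pos=np.array([534.94,-61.93,146.28]),tcp_rot=[.00515522,.98795817,-.0389336,.14965376])
print("pred w1",proj([cov(90,25,0),cov(90,-25,0)],s1).tolist())
for a in(0,-.086):print(a,proj([cov(90,25,a),cov(90,-25,a),cov(3,0,a)],s).tolist())
print("rim back inner/outer",proj([(65,0,62),(75,0,62)],s).tolist());print(edges(f[40:110,320],150,40),f[40:100:3,300].astype(int))
E
```

```text
w1 pad row214 [297.6 347. ] col [208.9]
now row216 [267.9 347.3] col [210.4]
pred w1 [[300.9, 208.0], [349.9, 208.5]]
0 [[273.3, 208.8], [351.9, 209.0], [313.2, 74.7]]
-0.086 [[275.3, 208.7], [350.6, 209.0], [313.2, 75.4]]
rim back inner/outer [[313.2, 62.6], [313.3, 47.6]]
[49.9 72.3] [186 185 187 185 138 142 146 141 142 124  66 212 201 184 202 201 201 202
 200 202]
```

The pad width of 79.4 px confirms the cover is still flush (78.6 predicted, against 75.3 if pressed). So the fingertips end higher than the TCP says. I'll keep feeling downward with small steps, watching the force.

drive_tool([
  [0,0,-0.2,0,0,0,0],
  [0,0,0,0,0,0,0],
])

```text
time: 5.0
ee_pos: [534.1, -71.8, 37.2]
tcp_rot: [0.006, 0.988, -0.043, 0.15]
wrist_force: [-0.3, 0.5, 1.3]
gripper_width: 0.4
finger_force: 0.8
```

drive_tool([
  [0,0,-0.2,0,0,0,0],
  [0,0,0,0,0,0,0],
])

```text
time: 5.2
ee_pos: [534.0, -71.8, 35.1]
tcp_rot: [0.007, 0.988, -0.043, 0.15]
wrist_force: [1.7, 0.0, 2.3]
gripper_width: 0.6
finger_force: 0.8
```

drive_tool([
  [0,0,-0.2,0,0,0,0],
  [0,0,0,0,0,0,0],
])

```text
time: 5.4
ee_pos: [534.0, -71.7, 33.1]
tcp_rot: [0.006, 0.988, -0.043, 0.15]
wrist_force: [-0.4, -0.3, 2.1]
gripper_width: 0.6
finger_force: 0.8
```

Contact starts at TCP z of about 38, so the effective tip is about 24 mm above the reported TCP. I'll press the remaining 5 mm or so.

drive_tool([
  [0,0,-0.2,0,0,0,0],
  [0,0,-0.1,0,0,0,0],
  [0,0,0,0,0,0,0],
])

```text
time: 5.7
ee_pos: [534.0, -71.7, 30.1]
tcp_rot: [0.007, 0.988, -0.043, 0.15]
wrist_force: [1.6, -0.8, 2.0]
gripper_width: 0.5
finger_force: 0.8
```

drive_tool([
  [0,0,-0.1,0,0,0,0],
  [0,0,0,0,0,0,0],
])

```text
time: 5.9
ee_pos: [534.1, -71.8, 29.2]
tcp_rot: [0.007, 0.988, -0.043, 0.15]
wrist_force: [1.2, 0.2, 2.3]
gripper_width: 0.4
finger_force: 0.8
```

```bash
python3 - <<'E'
from h import *
s=manip.observe();f=manip.grab_frame("wrist").mean(2)
print(s["wrist_force"])
p=f[217,255:380]<130;i=np.nonzero(np.diff(p.astype(int)))[0]+255;print("pad edges",i)
for a in(0,-.05,-.086):print(a,proj([cov(90,25,a),cov(90,-25,a)],s).tolist())
E
```

```text
[1.17427344 0.22935778 2.28843058]
pad edges [267 347]
0 [[270.5, 209.1], [353.8, 209.3]]
-0.05 [[271.8, 209.2], [353.0, 209.4]]
-0.086 [[272.7, 209.0], [352.4, 209.2]]
```

The pad now spans about 80 px against 79.7 predicted at the lower stop, so it is nearly there. A little more until the force rises.

drive_tool([
  [0,0,-0.1,0,0,0,0],
  [0,0,0,0,0,0,0],
])

```text
time: 6.15
ee_pos: [534.0, -71.7, 28.2]
tcp_rot: [0.006, 0.988, -0.043, 0.15]
wrist_force: [0.8, -0.7, 1.8]
gripper_width: 0.3
finger_force: 0.8
```

drive_tool([
  [0,0,-0.1,0,0,0,0],
  [0,0,0,0,0,0,0],
])

```text
time: 6.35
ee_pos: [534.0, -71.8, 27.2]
tcp_rot: [0.007, 0.988, -0.043, 0.15]
wrist_force: [0.5, -0.1, 1.9]
gripper_width: 0.3
finger_force: 0.8
```

drive_tool([
  [0,0,-0.1,0,0,0,0],
  [0,0,0,0,0,0,0],
])

```text
time: 6.55
ee_pos: [534.2, -71.8, 26.3]
tcp_rot: [0.007, 0.988, -0.043, 0.15]
wrist_force: [0.5, -0.3, 4.6]
gripper_width: 0.4
finger_force: 2.1
```

drive_tool([
  [0,0,-0.1,0,0,0,0],
  [0,0,0,0,0,0,0],
])

```text
time: 6.75
ee_pos: [534.3, -71.8, 25.6]
tcp_rot: [0.007, 0.988, -0.043, 0.15]
wrist_force: [-1.8, 0.7, 8.9]
gripper_width: 0.4
finger_force: 4.3
```

The force rises to 8.9 N, so the lower stop is reached. I'll release by moving up and back quickly, out of the cover's path.

drive_tool([
  [0,0,4,0,0,0,0],
  [-3,0.3,3,0,0,0,0],
  [-4.5,0.4,0.5,0,0,0,0],
  [-4.5,0.4,0,0,0,0,0],
  [0,0,0,0,0,0,0],
  [0,0,0,0,0,0,0],
  [0,0,0,0,0,0,0],
  [0,0,0,0,0,0,0],
])

```text
time: 7.55
ee_pos: [415.1, -60.7, 100.3]
tcp_rot: [0.006, 0.988, -0.043, 0.15]
wrist_force: [-0.2, -0.3, 0.9]
gripper_width: 0.6
finger_force: 0.0
```

drive_tool([
  [0,0,0,0,0.075,0,0],
  [0,0,0,0,0.075,0,0],
  [0,0,0,0,0,0,0],
  [0,0,0,0,0,0,0],
])

```text
time: 7.95
ee_pos: [414.4, -60.7, 99.7]
tcp_rot: [0.01, 0.996, -0.042, 0.076]
wrist_force: [-1.0, 0.6, -0.3]
gripper_width: 0.5
finger_force: 0.0
```

```bash
python3 - <<'E'
from h import *
s=manip.observe();f=manip.grab_frame("wrist")[:,:,::-1];g=manip.grab_frame("scene")[120:320,200:400,::-1]
o=np.hstack([cv2.resize(f[:300,120:520],(400,300)),cv2.resize(g,(300,300))])
cv2.imwrite("pics/o6.png",cv2.convertScaleAbs(o,alpha=1.2));print(s["ee_pos"],s["tcp_rot"])
print("button pred",proj([(-35,-18,46)],s),"in pic minus 120 col")
E
```

```text
[414.41708551 -60.72302345  99.7288421 ] [ 0.00957237  0.99618718 -0.04204378  0.07584063]
button pred [[335.8  67.1]] in pic minus 120 col
```

View pics/o6.png

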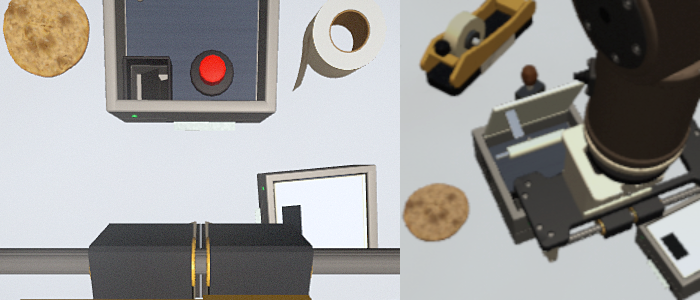

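The cover is open and the red button is at wrist pixel (332,69), against (336,67) predicted, so it lies at about (534,-81.5). The small printer stays clear.

drive_tool([
  [4.1,-0.7,0,0,0,0,0],
  [4.1,-0.7,0,0,0,0,0],
  [4.1,-0.7,0,0,0,0,0],
  [0,0,-2.5,0,0,0,0],
  [0,0,-2.5,0,0,0,0],
  [0,0,-1.5,0,0,0,0],
  [0,0,0,0,0,0,0],
])

```text
time: 8.75
ee_pos: [534.4, -81.7, 33.1]
tcp_rot: [0.01, 0.996, -0.042, 0.073]
wrist_force: [0.3, -0.0, 0.1]
gripper_width: 0.1
finger_force: 0.0
```

```bash
python3 - <<'E'
from h import *
s=manip.observe();f=manip.grab_frame("wrist").astype(int)
m=(f[:,:,0]>150)&(f[:,:,1]<80)&(f[:,:,2]<80);y,x=np.nonzero(m);print(m.sum(),x.min() if m.any() else 0,x.max() if m.any() else 0,y.min() if m.any() else 0,s["ee_pos"],s["wrist_force"])
E
```

```text
455 304 338 206 [534.38699893 -81.67097425  33.08019995] [ 0.31603381 -0.0420724   0.10279866]
```

drive_tool([
  [0.3,0,-0.4,0,0,0,0],
  [0,0,-0.4,0,0,0,0],
  [0,0,-0.3,0,0,0,0],
  [0,0,0,0,0,0,0],
])

```text
time: 9.2
ee_pos: [539.9, -81.8, 24.2]
tcp_rot: [0.01, 0.996, -0.042, 0.075]
wrist_force: [-0.1, -1.4, 0.1]
gripper_width: 0.4
finger_force: 0.0
```

drive_tool([
  [0,0,-0.2,0,0,0,0],
  [0,0,-0.2,0,0,0,0],
  [0,0,0,0,0,0,0],
])

```text
time: 9.5
ee_pos: [539.8, -81.8, 20.0]
tcp_rot: [0.01, 0.996, -0.042, 0.075]
wrist_force: [1.0, 0.7, -0.4]
gripper_width: 0.5
finger_force: 0.0
```

drive_tool([
  [0,0,-0.2,0,0,0,0],
  [0,0,-0.1,0,0,0,0],
  [0,0,0,0,0,0,0],
])

```text
time: 9.8
ee_pos: [540.1, -81.8, 17.2]
tcp_rot: [0.01, 0.996, -0.042, 0.076]
wrist_force: [0.4, -0.6, 1.1]
gripper_width: 0.5
finger_force: 0.8
```

drive_tool([
  [0,0,-0.2,0,0,0,0],
  [0,0,0,0,0,0,0],
])

```text
time: 10.0
ee_pos: [540.1, -81.8, 15.2]
tcp_rot: [0.01, 0.996, -0.042, 0.076]
wrist_force: [0.0, 0.3, 2.5]
gripper_width: -0.0
finger_force: 1.3
```

drive_tool([
  [0,0,-0.2,0,0,0,0],
  [0,0,0,0,0,0,0],
])

```text
time: 10.2
ee_pos: [540.1, -81.8, 13.2]
tcp_rot: [0.01, 0.996, -0.042, 0.076]
wrist_force: [0.1, 0.0, 3.6]
gripper_width: 0.3
finger_force: 1.7
```

drive_tool([
  [0,0,-0.1,0,0,0,0],
  [0,0,-0.1,0,0,0,0],
  [0,0,0,0,0,0,0],
  [0,0,0,0,0,0,0],
])

```text
time: 10.6
ee_pos: [540.2, -81.8, 11.9]
tcp_rot: [0.01, 0.996, -0.042, 0.076]
wrist_force: [-3.1, 1.4, 12.4]
gripper_width: 0.6
finger_force: 6.2
```

The button is fully in at 12 N on its stop. I'll back off, go over the open cover upright, then down behind its free edge.

drive_tool([
  [-1,0,4.7,0,0,0,0],
  [-1,0,4.7,0,0,0,0],
  [-1,0,4.7,0,0,0,0],
  [0,0,4.7,0,0,0,0],
  [3.5,0.4,0,0,0.075,0,0],
  [3.5,0.4,0,0,0.075,0,0],
  [3.6,0.4,0,0,0,0,0],
  [0,0,0,0,0,0,0],
])

```text
time: 11.4
ee_pos: [619.5, -68.3, 197.7]
tcp_rot: [0.012, 0.999, -0.04, 0.001]
wrist_force: [-0.3, 0.5, -0.6]
gripper_width: 0.9
finger_force: 0.0
```

```bash
python3 - <<'E'
from h import *
s=manip.observe();print(s["ee_pos"],s["tcp_rot"])
f=manip.grab_frame("wrist")[:,:,::-1];g=manip.grab_frame("scene")[100:300,200:400,::-1]
o=np.hstack([cv2.resize(f[:300,120:520],(400,300)),cv2.resize(g,(300,300))])
cv2.imwrite("pics/o7.png",cv2.convertScaleAbs(o,alpha=1.2))
print("free edge pred",proj([cov(118,58,1.2),cov(118,-58,1.2),cov(103,0,1.2),cov(3,0,1.2)],s).tolist())
E
```

```text
[619.50920329 -68.34825669 197.74677519] [ 1.22721023e-02  9.99107828e-01 -4.04046176e-02  6.40339714e-04]
free edge pred [[256.7, 237.7], [394.9, 237.4], [325.7, 225.5], [322.6, 167.9]]
```

View pics/o7.png

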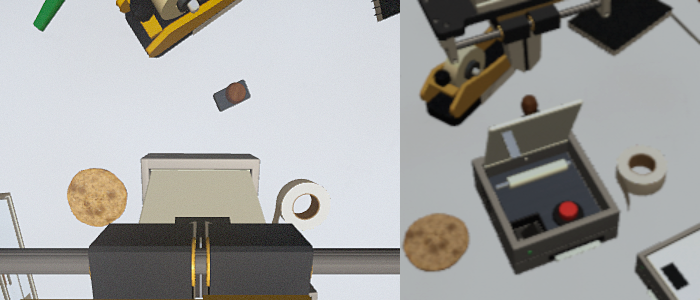

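The cover stands open, the button is out again, and the fingers (scene crop near (525,45)) are behind the free edge. I'll go down behind it, then forward and down along the arc.

drive_tool([
  [0,0,-4,0,0,0,0],
  [0,0,-3.5,0,0,0,0],
  [-1,0,0,0,0,0,0],
  [-1,0.1,0,0,0,0,0],
  [0,0,0,0,0,0,0],
])

```text
time: 12.0
ee_pos: [595.0, -68.9, 126.4]
tcp_rot: [0.013, 0.999, -0.041, 0.001]
wrist_force: [1.0, -0.7, -0.7]
gripper_width: 0.6
finger_force: 0.2
```

drive_tool([
  [-1.1,0.1,-0.5,0,0,0,0],
  [-1.1,0.1,-0.6,0,0,0,0],
  [-0.9,0.1,-0.9,0,0,0,0],
  [-0.9,0.1,-0.9,0,0,0,0],
  [-0.5,0.1,-0.9,0,0,0,0],
  [-0.5,0,-0.9,0,0,0,0],
  [0,0,0,0,0,0,0],
])

```text
time: 12.7
ee_pos: [545.2, -63.7, 76.8]
tcp_rot: [0.013, 0.999, -0.041, 0.0]
wrist_force: [1.6, -0.4, 1.3]
gripper_width: 0.7
finger_force: 0.5
```

drive_tool([
  [-0.3,0,-1,0,0,0,0],
  [-0.3,0,-1,0,0,0,0],
  [-0.2,0,-0.8,0,0,0,0],
  [0,0,-0.6,0,0,0,0],
  [0,0,0,0,0,0,0],
])

```text
time: 13.2
ee_pos: [537.1, -63.8, 42.0]
tcp_rot: [0.013, 0.999, -0.041, -0.001]
wrist_force: [0.5, 0.7, 1.0]
gripper_width: 0.7
finger_force: 0.8
```

Cover is nearly down. Now press to the stop slowly.

drive_tool([
  [0,0,-0.4,0,0,0,0],
  [0,0,-0.3,0,0,0,0],
  [0,0,-0.3,0,0,0,0],
  [0,0,0,0,0,0,0],
])

```text
time: 13.6
ee_pos: [537.7, -63.9, 32.9]
tcp_rot: [0.013, 0.999, -0.041, 0.0]
wrist_force: [-1.7, 0.4, 1.0]
gripper_width: 0.8
finger_force: 1.0
```

drive_tool([
  [0,0,-0.2,0,0,0,0],
  [0,0,0,0,0,0,0],
])

```text
time: 13.8
ee_pos: [538.0, -63.9, 31.2]
tcp_rot: [0.013, 0.999, -0.041, 0.001]
wrist_force: [-1.5, -0.3, 1.7]
gripper_width: 0.7
finger_force: 1.1
```

drive_tool([
  [0,0,-0.1,0,0,0,0],
  [0,0,0,0,0,0,0],
])

```text
time: 14.0
ee_pos: [538.0, -63.9, 30.2]
tcp_rot: [0.013, 0.999, -0.041, 0.001]
wrist_force: [-1.5, -0.7, 1.6]
gripper_width: 0.6
finger_force: 1.1
```

drive_tool([
  [0,0,-0.2,0,0,0,0],
  [0,0,0,0,0,0,0],
])

```text
time: 14.2
ee_pos: [538.1, -63.8, 28.1]
tcp_rot: [0.013, 0.999, -0.041, 0.001]
wrist_force: [-0.9, -0.4, 1.7]
gripper_width: 0.6
finger_force: 1.1
```

drive_tool([
  [0,0,-0.1,0,0,0,0],
  [0,0,0,0,0,0,0],
])

```text
time: 14.4
ee_pos: [538.1, -63.8, 27.2]
tcp_rot: [0.013, 0.999, -0.041, 0.001]
wrist_force: [-0.9, -1.1, 2.1]
gripper_width: 0.6
finger_force: 1.1
```

drive_tool([
  [0,0,-0.1,0,0,0,0],
  [0,0,0,0,0,0,0],
])

```text
time: 14.6
ee_pos: [538.1, -63.8, 26.2]
tcp_rot: [0.013, 0.999, -0.041, 0.001]
wrist_force: [0.1, -1.0, 1.8]
gripper_width: 0.3
finger_force: 1.1
```

drive_tool([
  [0,0,-0.1,0,0,0,0],
  [0,0,0,0,0,0,0],
])

```text
time: 14.8
ee_pos: [538.2, -63.8, 25.2]
tcp_rot: [0.013, 0.999, -0.041, 0.001]
wrist_force: [-1.0, -1.8, 3.7]
gripper_width: 1.0
finger_force: 1.5
```

drive_tool([
  [0,0,-0.1,0,0,0,0],
  [0,0,0,0,0,0,0],
])

```text
time: 15.0
ee_pos: [538.2, -63.8, 24.6]
tcp_rot: [0.013, 0.999, -0.041, 0.001]
wrist_force: [-2.4, -1.8, 9.2]
gripper_width: 0.6
finger_force: 4.3
```

At the stop. I'll release slowly upward, then clear off.

drive_tool([
  [0,0,0.5,0,0,0,0],
  [0,0,1,0,0,0,0],
  [0,0,3,0,0,0,0],
  [0,0,4,0,0,0,0],
  [-4.5,0.4,0,0,0,0,0],
  [-4.5,0.4,0,0,0,0,0],
  [0,0,0,0,0,0,0],
  [0,0,0,0,0,0,0],
])

```text
time: 15.8
ee_pos: [447.5, -55.7, 109.9]
tcp_rot: [0.013, 0.999, -0.041, 0.001]
wrist_force: [1.1, 0.3, 0.8]
gripper_width: 0.4
finger_force: 0.0
```

```bash
python3 - <<'E'
from h import *
s=manip.observe();print(s["ee_pos"],s["wrist_force"],s["finger_force"])
f=manip.grab_frame("wrist")[:,:,::-1];g=manip.grab_frame("scene")[100:300,200:400,::-1]
o=np.hstack([cv2.resize(f[:300,120:520],(400,300)),cv2.resize(g,(300,300))])
cv2.imwrite("pics/o8.png",cv2.convertScaleAbs(o,alpha=1.2))
m=f.astype(int);print("red px",((m[:,:,2]>150)&(m[:,:,1]<80)&(m[:,:,0]<80)).sum())
d=m[:215].mean(2)<90;n,l,st,c=cv2.connectedComponentsWithStats(d.astype(np.uint8))
for i in range(1,n):
    if st[i,4]>300:print(st[i],c[i].round(1))
print("pad pred flush",proj([cov(103,0,0),cov(90,25,0),cov(116,-25,0)],s).tolist())
E
```

```text
[447.46084619 -55.67755583 109.94420601] [1.10577086 0.32757987 0.82209245] 0.0
red px 0
[239   0 163 133 940] [326.6  79.3]
[420  22  54  86 822] [440.4  69.4]
[467  30  33  43 716] [487.1  48.3]
[ 289   87   62   34 2051] [319.8 103.1]
[ 381  181  111   34 1138] [425.3 191. ]
pad pred flush [[323.8, 103.0], [292.4, 85.5], [354.0, 119.9]]
```

The pad is at (320,103) and 62 px wide, against (324,103) and 61.6 px predicted for a flush cover. No red is visible, so the cover is latched. Handing in.

```bash
python3 -c "
from bench import manip
print(manip.hand_in())"
```

```text
the job is handed in; nothing more can be done
None
```

I pressed the cover open, pushed the red button all the way in, then pressed the cover shut again and handed the job in at about 16 s. The last wrist image shows the cover flush and latched, but the hand-in gave no verdict.

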